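# Key the amber filter cell onto the up-looking camera and hold it home

## Robot

A 6-joint arm with a two-finger parallel gripper is mounted at the origin on a cart in front of the work surface, level with it; the furniture and walls round the work are solid. World frame = base frame: x ahead of the robot, y to its left, z up, the work surface at z = 0. Lengths are in mm, angles in rad, forces in N, time in s.
With the tool pointing down it reaches from about 275 to 750 mm from the base axis. Payload 10.2 kg.
Tool frame: the origin (TCP) lies at the very end of the fingers, on their centre line; the grasp point (between the pads) lies 19 mm behind it; z points along the fingers, x is the direction in which the jaws open and shut, and the axes are right-handed (so a half turn about z gives the same grasp; the last joint's range is limited). The gripper opens to 85 mm and grips with 20 to 120 N. Pads are 22 mm wide; open, the fingers measure 114 mm over their backs; the gripper's body (76 mm by 85 mm) begins 54 mm behind the grasp point. The pads swing forward as they close: fully open they stand 13 mm farther back than shut.
Start: joints at [1.127, 0.313, 1.498, -0, 1.331, -0.223], TCP at [114.993, 512.258, 231.294] pointing down, gripper open.
Joint ranges: [-2.94, 2.94], [-0.97, 2.17], [0.19, 2.56], [-1.23, 4.37], [0.02, 3.11], [-2.88, 2.88]. Speed limits (rad/s): [2.39, 2.39, 3.01, 3.14, 3.14, 3.14].

## Interface

Orientations are given as a unit quaternion [w, x, y, z].
In Python, from rig import ctrl, cams gives the robot as it stands.
- The arm moves only by the tool play_rows, never from a script. Its argument "steps" is a list of rows, each a list of 2 entries, a list of its own where there are three numbers: the shift along the tool's x, y, z normalised to -1 to 1, where 1 is 0.75 m, then the turn, a rotation vector about the tool's x, y, z normalised to -1 to 1, where 1 is 45 degrees. A call has 1 to 20 rows; each row shifts and turns the commanded pose from where the row before left it, along the tool's axes as they then stand; what a row does not reach is not made up. A row lasts 1/10 s, in which the tool goes at most 50 mm and 8.59 degrees, less where a joint would pass 70% of its speed; a pose out of reach is approached as far as the arm can. A call with a number of a shift or a turn outside -1 to 1 is refused whole. A call with a gripper value outside its range is refused whole. "grip" is the closure, from 0 (fully open) to 1 (shut), set as the call begins (left out, the last holds). The fingers move at their own pace and stop on an object; "squeeze" is the grip in N (left out, the last holds). Time passes only in rows, so rows that do not move let the fingers close. It gives the time, the measured TCP pose, the force and the opening at its end, in the units of the state.
- ctrl.sense(): the state, without advancing time (a new reading comes with each control period).
- cams.capture(name): name is "scene" or "top" or "wrist"; returns the picture (384x512x3 uint8, red, green, blue); there is no depth.
- cams.camera_info(name): a dict with "fx", "fy", "cx", "cy" (pixels), "xyz" and "attitude" of the camera in the world. Camera axes: x right, y up, looking along -z (the intrinsics and any distortion apply to the point x, -y, -z); pixel columns grow to the right and rows downward; lengths in mm; the calibration is good to about 2 mm. The wrist camera is an equidistant fisheye: a pixel r from the principal point sees the ray r / f radians off the axis. A picture is of the moment at which its call begins: read the wrist's pose just before it. camera_info takes no time and is no camera call; for the wrist camera it gives the pose at the moment of the call.
- ctrl.finish_job(): hands the job in, once; it reports no verdict.
Trained networks look in the newest picture that a camera, given by its name, has taken for a name from the list of things; names that differ only in an ending like _2 or _b are one class to them, and where a whole thing is asked for, a point or a joint stands for the part that bears it (a point fixed in the world has none). Each returns a list of dicts, best first, with "p" (0 to 1); they miss things now and then, are a little off and sometimes report something else, mostly with a low value. They report only what shows in the picture. A call takes as long as a camera call. They do not tell look-alikes from the thing itself.
- cams.search_frame(camera, thing): "rect" ([centre column, centre row, width, height] in pixels, round what is visible of it).
- cams.tip_of(camera, thing): "pixel" ([column, row] in pixels: a listed point, or the origin of a listed thing).
The state is a dict: "time_s": time; "joints": joint angles; "dq": joint speeds; "tau": joint torques, N m; "eef_pos": TCP position; "ee_rot": TCP orientation; "force": force on the tool from outside, world axes, zero at the start; "wrist_torque": the same for the moment, N m; "grip_width": opening from 0.0 (shut) to 1.0 (fully open).
Only numpy, scipy, OpenCV 4.12 (cv2) and the standard library are available. Lean on these libraries where they do the work, as an engineer would, in place of code of your own. Each camera call takes 0.05 s, during which the arm holds its last target.

## Task

Take the amber filter cell from its stand and put it on the lens spigot of the up-looking camera, glass upwards; turn it there without forcing it until its hidden keyways drop over the spigot's pins, then push it fully home against the spring and keep holding it there so that I can tighten its grub screws. Finish with the gripper still holding the cell pushed home, and leave the green cell and the other things where they are.

Things in the scene. Friction and masses are not known exactly. Their poses are not given: they have to be found in the camera images.
- amber_cell: cell to be fitted: round upside-down cup, outside diameter 46 mm, 34 mm tall, dark knurled grip band from 8 to 31 mm height, amber glass on top; 0.07 to 0.14 kg. Origin at the centre of its lower rim, z up through the glass. Stands loosely over a boss of the stand. Inside: a skirt 40 mm wide and 6 mm deep, a land (see amber_land), then free space up to the glass at 30 mm.
- amber_land (a point): point on the amber cell's axis, 6 mm above its rim: underside of the steel land inside, 12 mm thick, bore 33 mm, with four keyways 7 mm wide, cut 3.5 mm deep into the bore, at the cell's +x, +y, -x and -y directions; they cannot be seen from outside
- green_cell: the other filter cell, same size, green glass; stays on the stand
- filter_stand: fixed low black stand, 66 x 160 mm (x, y), 14 mm high, origin at the centre of its underside; two bosses 37 mm in diameter and 5 mm high, at y = -45 and +45 mm, carry the two cells (either may be on either boss); the cells' rims rest at 14 mm height
- up_camera: fixed upright camera that looks up: base 70 x 70 x 10 mm, grey housing 48 mm square, black barrel 42 mm wide at its foot and 37 mm above, up to 80 mm height, then a steel spigot 30 mm in diameter up to 110 mm, its top 4 mm chamfered. Origin at the centre of its underside, z up along the spigot's axis. With the cell fully home its rim stands 82 mm above this origin.
- pin_tops (a point): point on the spigot's axis at the height of the pins' tops (100 mm over the camera's underside): four radial pins 4 mm thick, a quarter turn apart, reach out to 18.5 mm radius. Their angle differs each time and no reading gives it. A cell on the pins has its rim at 94 mm; turned by at most a quarter turn, until the keyways meet the pins (5 degrees play either way), it can go down.
- seat_ring (a joint): sprung brass ring round the spigot under the pins, met when the cell's rim is at 86 mm: 0 when free, 0.004 m when pressed fully down (cell home); pushes back with 6 N at first, 10 N at the end, so a cell let go rises 4 mm again
- wipe_pack: bystander: white pack of wipes, 63 x 106 x 37 mm; stays
- loupe: bystander: black stand magnifier, 37 mm in diameter, 40 mm tall; stays
- caliper: bystander: caliper lying flat, 62 x 160 x 13 mm; stays
Not all that is in view belongs to the job. Leave any red or yellow look-alike of the amber_cell alone.

How it is judged (in metres and radians):
On the way, in this order (a step that is already met when the one before it is completed fails the run):
1. the amber cell is lifted off its stand (height (world z) of amber_cell above 0.04 m), for 0.1 s.
2. the amber cell sits round the spigot, dropped over the pins (horizontal distance between amber_cell and up_camera below 0.004 m and z of amber_cell in the frame of up_camera between 0.078 and 0.0895 m), for 0.1 s.
At the end, for the whole second after the job is handed in: For the last second the fingers hold the amber cell (over 3 N) upright on the spigot (within 3 mm of its axis, 0.06 rad), keyed over the pins and pushed at least 3 of the 4 mm down on the spring (rim below 83.8 mm over the camera's underside); the green cell stands on its boss (value of joint seat_ring above 0.003 m and horizontal distance between amber_cell and up_camera below 0.003 m and z of amber_cell in the frame of up_camera below 0.0838 m and angle between amber_cell's own z axis and vertical below 0.06 rad and linear speed of amber_cell below 0.01 m/s and contact force between the fingers and amber_cell above 3 N and contact force between amber_cell and up_camera above 5 N and horizontal distance between green_cell and filter_stand below 0.06 m and height (world z) of green_cell below 0.02 m); the arm keeps its last pose, push and grip.
It fails at once if the amber cell is forced onto the pins or the seat (over 80 N in all on pins, spigot and seat) (contact force between amber_cell and up_camera above 80 N).
It fails at once if the green cell is moved by more than 20 mm (distance of green_cell from where it was at the start of the episode above 0.02 m).
It fails at once if a bystander is pushed by more than 20 mm (distance of any of wipe_pack, loupe, caliper from where it was at the start of the episode above 0.02 m).
It also fails if it takes over 51 s, if anything falls off the work surface, if the arm or the gripper's body presses on something with over 40 N, if the wrist force passes 120 N, or if a joint passes its speed limit or range.

## Working session

There is one attempt and no reset: what is moved stays moved. The work goes in short steps, Python scripts to look and compute and a tool call to move; the robot and the scene stay as the last step left them, time stands still between calls to the robot, and variables do not carry over. Pictures are saved under pics/ and viewed, and the job is handed in when it is done.

Besides the shell and the picture viewer there is one more tool, called as name(argument=value, ...), one argument or row to a line, values as JSON. play_rows: Moves the arm, as the interface text tells. Its arguments: {"type":"object","properties":{"steps":{"type":"array"},"grip":{"type":"number"},"squeeze":{"type":"number"}},"required":["steps"]}

```bash
mkdir -p pics; ls; python3 - <<'E'
from rig import ctrl,cams
import cv2
s=ctrl.sense();print(s)
for n in ["scene","top","wrist"]:
    print(n,cams.camera_info(n))
    im=cams.capture(n);cv2.imwrite(f"pics/{n}0.png",im[:,:,::-1])
    for t in ["amber_cell","green_cell","up_camera","filter_stand","pin_tops"]:
        try:
            print(t,cams.search_frame(n,t)[:3] if t!="pin_tops" else '',cams.tip_of(n,t)[:3])
        except Exception as e: print(t,e)
E
```

```text
pics
{'time_s': 0.0, 'joints': array([ 1.12658162e+00,  3.13434827e-01,  1.49846825e+00,  1.65649635e-06,
        1.33098553e+00, -2.23371715e-01]), 'dq': array([2.61575688e-05, 1.87726496e-03, 1.43157792e-04, 1.53437229e-03,
       1.12929987e-03, 3.17645569e-04]), 'tau': array([-1.94242508e-03, -4.12283742e+01, -2.59734035e+01, -4.43277686e-04,
        4.20005032e-03,  4.81644889e-06]), 'eef_pos': array([114.8823761 , 512.00422255, 230.73110522]), 'ee_rot': array([ 2.82060693e-04,  7.80721492e-01,  6.24878814e-01, -5.83368469e-04]), 'force': array([1.1458026, 0.1342971, 0.1974438]), 'wrist_torque': array([ 0.01796123, -0.04206472, -0.02240875]), 'grip_width': 0.99639674656778}
scene {'fx': 485.97569925922414, 'fy': 485.97569925922414, 'cx': 251.46972105106175, 'cy': 182.09538151821658, 'xyz': array([215.6594532 , 886.91751603, 628.19614007]), 'attitude': array([-0.19674835, -0.09222804,  0.41696388,  0.88256739])}
amber_cell [{'rect': [290.3, 211.1, 21.8, 33.0], 'p': 0.87}, {'rect': [202.4, 271.5, 32.6, 38.8], 'p': 0.87}, {'rect': [156.9, 262.8, 27.1, 33.4], 'p': 0.66}] [{'pixel': 
[... 1084 characters left out ...]
0.3], 'p': 0.66}]
up_camera [{'rect': [251.7, 160.8, 35.4, 38.0], 'p': 0.68}] [{'pixel': [250.8, 164.3], 'p': 0.78}, {'pixel': [251.6, 152.5], 'p': 0.39}]
filter_stand [{'rect': [242.7, 223.2, 71.8, 30.7], 'p': 0.83}] [{'pixel': [242.9, 220.9], 'p': 0.79}]
pin_tops  [{'pixel': [250.2, 152.3], 'p': 0.71}, {'pixel': [262.9, 217.7], 'p': 0.5}]
wrist {'fx': 297.3186396354542, 'fy': 297.3186396354542, 'cx': 256.87683822289716, 'cy': 193.52078037008948, 'xyz': array([ 34.24323256, 530.42538592, 373.51665658]), 'attitude': array([ 0.77036269, -0.12767577, -0.10230296,  0.61625833])}
amber_cell [] []
green_cell [] []
up_camera [] []
filter_stand [] [{'pixel': [188.8, 346.7], 'p': 0.48}]
pin_tops  []
```

```bash
cat > h.py <<'E'
import numpy as np
from scipy.spatial.transform import Rotation as R
from rig import ctrl,cams
def rot(q): return R.from_quat([q[1],q[2],q[3],q[0]])
def ray(ci,px,fish=False):
    u=(px[0]-ci['cx'])/ci['fx'];v=(px[1]-ci['cy'])/ci['fy']
    if fish:
        r=np.hypot(u,v); d=np.array([u/r*np.sin(r),-v/r*np.sin(r),-np.cos(r)])
    else: d=np.array([u,-v,-1.0])
    return np.array(ci['xyz']),rot(ci['attitude']).apply(d/np.linalg.norm(d))
def atz(ci,px,z,fish=False):
    o,d=ray(ci,px,fish);return o+d*(z-o[2])/d[2]
def proj(ci,P,fish=False):
    c=rot(ci['attitude']).inv().apply(np.array(P)-ci['xyz']);x,y,z=c[0],-c[1],-c[2]
    if fish:
        r=np.hypot(x,y);t=np.arctan2(r,z);s=t/r
    else: s=1/z
    return np.array([ci['cx']+ci['fx']*x*s,ci['cy']+ci['fy']*y*s])
E
python3 - <<'E'
import cv2
for n in ["scene","top","wrist"]:
    im=cv2.imread(f"pics/{n}0.png")
    if n!="wrist": im=im[120:320,100:360]; im=cv2.resize(im,None,fx=3,fy=3,interpolation=cv2.INTER_CUBIC)
    cv2.imwrite(f"pics/{n}0z.png",im)
from h import *
sc=cams.camera_info("scene");tp=cams.camera_info("top")
for nm,a,b,z in [("amber?",(289.1,213.3),None,14),("green",(267.2,248.9),(223,220.3),14),("stand",(275.4,237.1),(242.9,220.9),0),("cam",(213.1,205),(250.8,164.3),0),("pins",(212.2,167.5),(250.2,152.3),100),("amber",None,(263,217.8),14),("c2",(158.5,266.9),(178.8,157.1),0),("c3",(204.4,277.6),(181.7,186.2),0)]:
    print(nm, a and atz(sc,a,z), b and atz(tp,b,z))
E
```

```text
amber? [430.37837361 262.96194919  14.        ] None
green [431.37600824 361.34608613  14.        ] [431.10440632 355.10256637  14.        ]
stand [434.44895567 317.04389947   0.        ] [429.02882169 310.87874973   0.        ]
cam [576.27010695 289.25377413   0.        ] [558.92618767 289.4809894    0.        ]
pins [567.82888528 297.88111516 100.        ] [568.73269872 288.29852534 100.        ]
amber None [434.18980827 264.94756637  14.        ]
c2 [585.03978198 464.27291572   0.        ] [580.56390007 455.69106782   0.        ]
c3 [504.10930615 451.46475228   0.        ] [5.12583169e+02 4.49647410e+02 2.27373675e-13]
```

View pics/scene0z.png

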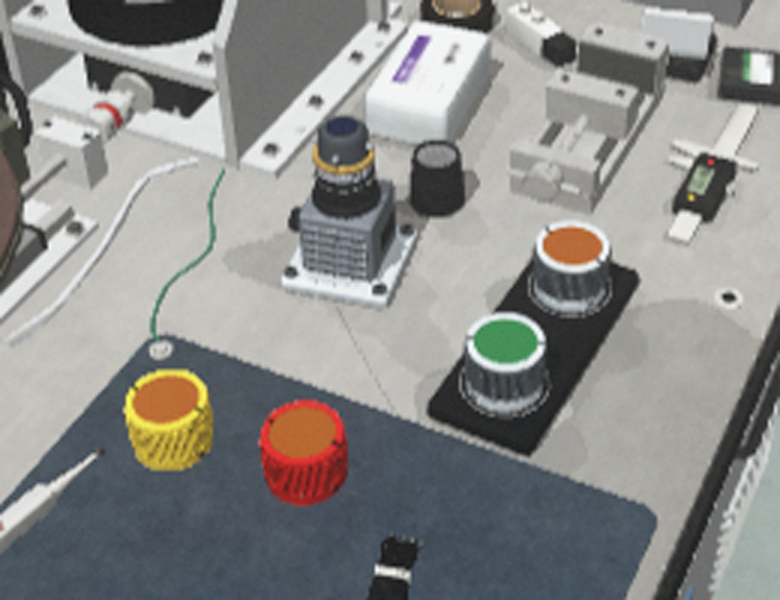

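View pics/top0z.png

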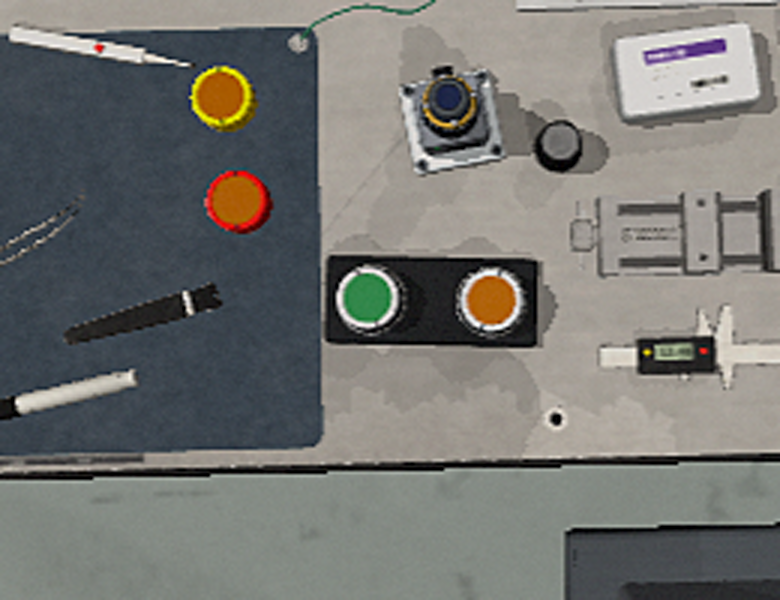

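View pics/wrist0z.png

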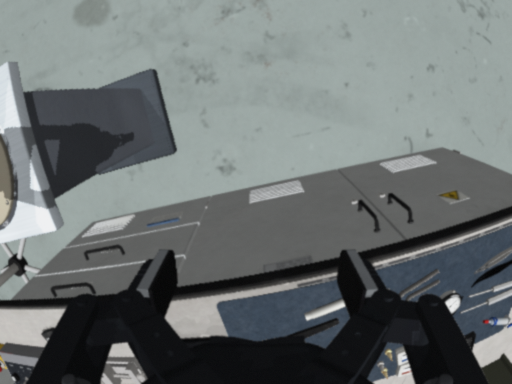

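```bash
python3 - <<'E'
import cv2
from h import *
for n,c in [("scene",(180,140,330,280)),("top",(200,130,300,250))]:
    im=cv2.imread(f"pics/{n}0.png")[c[1]:c[3],c[0]:c[2]]
    cv2.imwrite(f"pics/{n}0y.png",cv2.resize(im,None,fx=5,fy=5 if n=="top" else 4.2,interpolation=cv2.INTER_CUBIC) if n=="top" else cv2.resize(im,None,fx=4,fy=4,interpolation=cv2.INTER_CUBIC))
    hsv=cv2.cvtColor(cv2.imread(f"pics/{n}0.png"),cv2.COLOR_BGR2HSV)
    for nm,lo,hi in [("amber",(5,120,100),(18,255,255)),("green",(55,100,60),(80,255,255)),("lens",(110,80,20),(130,255,140))]:
        m=cv2.inRange(hsv,lo,hi);k,l,st,ce=cv2.connectedComponentsWithStats(m)
        for i in range(1,k):
            if st[i,4]>40: print(n,nm,st[i],ce[i],atz(cams.camera_info(n),ce[i],48 if nm!="lens" else 110))
E
```

```text
scene amber [  8 172  15  19  79] [ 15.74683544 179.55696203] [920.43411689 430.59741488  48.        ]
scene amber [281 196  20  12 186] [290.21505376 201.4516129 ] [428.16109663 267.77496061  48.        ]
scene amber [144 245  22  16 261] [154.87356322 252.71264368] [578.46571458 474.23643773  48.        ]
scene amber [189 255  23  18 308] [200.28246753 263.73701299] [501.40232229 463.45394931  48.        ]
scene green [258 227  21  14 227] [268.04405286 233.25991189] [432.27584627 357.64016391  48.        ]
scene lens [323   0   3  58  74] [323.39189189  26.31081081] [ 589.44185588 -379.11962935  110.        ]
scene lens [250  80  24   7  67] [261.7761194   83.94029851] [607.36457151  -4.90249686 110.        ]
scene lens [   0  164   74   72 3366] [ 32.54842543 199.02198455] [782.8370705  504.89125663 110.        ]
scene lens [  0 235  36   9  41] [ 17.65853659 239.95121951] [735.66214215 582.77607949 110.        ]
top amber [ 44 138  19   4  47] [ 53.27659574 139.95744681] [618.74443836 726.57491145  48.        ]
top amber [166 144  15  16 182] [173.12087912 151.32967033] [585.37115904 459.96673643  48.        ]
top amber [170 178  17  17 213] [178.11737089 186.16431925] [507.37866436 449.5953069   48.        ]
top amber [256 212  16  16 204] [263.3627451  219.54411765] [428.90684065 264.43186949  48.        ]
top green [215 211  15  16 197] [221.95431472 218.7106599 ] [433.25689822 354.62179035  48.        ]
top lens [ 122    0   90   74 4055] [167.24660912  39.78397041] [816.16668403 459.29290147 110.        ]
top lens [162 141  23  23  47] [169.31914894 149.46808511] [577.74948873 456.53453144 110.        ]
top lens [245 148   9   9  54] [249.2037037 151.7962963] [568.02273356 290.16053194 110.        ]
```

```bash
ls pics
```

```text
scene0.png
scene0y.png
scene0z.png
top0.png
top0y.png
top0z.png
wrist0.png
wrist0z.png
```

View pics/scene0y.png

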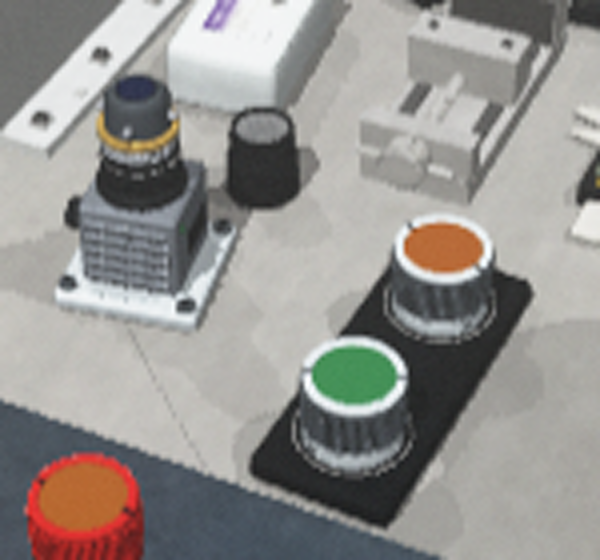

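View pics/top0y.png

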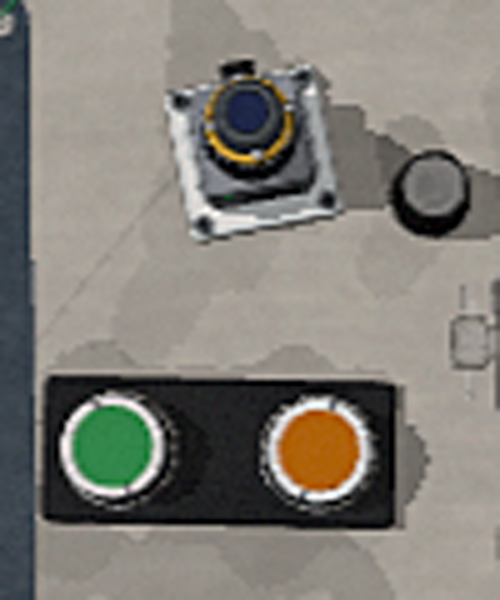

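play_rows(
  steps=[
    [[-0.0229,0.048,0.009],[0,0,0]],
    [[-0.0229,0.048,0.009],[0,0,0]],
    [[-0.0229,0.048,0.009],[0,0,0]],
    [[-0.0229,0.048,0.009],[0,0,0]],
    [[-0.0229,0.048,0.009],[0,0,0]],
    [[-0.0229,0.048,0.009],[0,0,0]],
    [[-0.0229,0.048,0.009],[0,0,0]],
    [[-0.0229,0.048,0.009],[0,0,0]],
    [[-0.0229,0.048,0.009],[0,0,0]],
    [[-0.0229,0.048,0.009],[0,0,0]],
    [[0,0,0],[0,0,0.172]],
    [[0,0,0],[0,0,0.172]],
    [[0,0,0],[0,0,0.172]],
    [[0,0,0],[0,0,0.172]],
    [[0,0,0],[0,0,0.172]],
    [[0,0,0],[0,0,0.172]],
    [[0,0,0],[0,0,0.172]],
    [[0,0,0],[0,0,0.172]],
    [[0,0,0],[0,0,0.172]],
    [[0,0,0],[0,0,0.172]],
  ],
  grip=0,
  squeeze=40,
)

```text
time_s: 3.5
eef_pos: [428.7, 265.9, 163.8]
ee_rot: [-0.0, 1.0, -0.003, 0.0]
force: [0.8, 1.0, 0.8]
grip_width: 1.002
```

```bash
python3 - <<'E'
import cv2
from h import *
s=ctrl.sense();print(s)
ci=cams.camera_info("wrist");im=cams.capture("wrist");print(ci)
cv2.imwrite("pics/w1.png",im[:,:,::-1])
T=s['eef_pos'];r=rot(s['ee_rot']);print(r.as_matrix(),proj(ci,T,True))
for P in [(428.5,266,14),(428.5,266,48),(432,356,48),(568,291,110)]: print(proj(ci,P,True))
for t in ["amber_cell","amber_land","green_cell","pin_tops","up_camera"]:
    print(t,cams.tip_of("wrist",t)[:3],cams.search_frame("wrist",t)[:3])
E
```

```text
{'time_s': 3.5, 'joints': array([ 3.22507896e-01,  3.32736209e-01,  1.65605327e+00, -8.90440865e-06,
        1.15274117e+00,  3.28906751e-01]), 'dq': array([ 3.58051482e-04, -8.56613415e-04,  8.96154712e-05, -2.74062487e-04,
        1.56943901e-03,  1.34179707e+00]), 'tau': array([-6.65345760e-05, -4.01166558e+01, -2.39607739e+01,  2.08043721e-04,
        2.51841866e-04, -1.79263964e+00]), 'eef_pos': array([428.65501285, 265.865569  , 163.82890553]), 'ee_rot': array([-6.06460854e-06,  9.99994887e-01, -3.19761470e-03,  3.06726288e-05]), 'force': array([0.76835976, 1.02310719, 0.80900984]), 'wrist_torque': array([ 0.02524649, -0.00603895,  0.02054358]), 'grip_width': 1.0017406685292367}
{'fx': 297.3186396354542, 'fy': 297.3186396354542, 'cx': 256.87683822289716, 'cy': 193.52078037008948, 'xyz': array([429.87133774, 349.18284292, 306.04417933]), 'attitude': array([ 9.86478675e-01, -1.63851959e-01,  9.86431849e-04, -3.37430407e-03])}
[[ 9.99979549e-01 -6.39519633e-03  6.13837284e-05]
 [-6.39519707e-03 -9.99979550e-01  1.19329966e-05]
 [ 6.13061593e-05 -1.23253136e-05 -9.99999998e-01]] [2
[... 278 characters left out ...]
10.7, 45.2, 21.4], 'p': 0.95}, {'rect': [337.7, 11.8, 50.4, 19.4], 'p': 0.83}, {'rect': [256.8, 184.8, 52.3, 56.6], 'p': 0.68}]
amber_land [{'pixel': [257.2, 174.3], 'p': 0.76}, {'pixel': [401.1, 2.1], 'p': 0.69}] [{'rect': [336.6, 10.8, 55.3, 20.6], 'p': 0.93}, {'rect': [256.4, 181.2, 47.7, 54.2], 'p': 0.7}, {'rect': [407.0, 11.0, 52.6, 21.2], 'p': 0.64}]
green_cell [{'pixel': [259.2, 86.7], 'p': 0.73}] [{'rect': [262.3, 90.3, 53.4, 49.6], 'p': 0.93}]
pin_tops [{'pixel': [428.8, 174.4], 'p': 0.65}] [{'rect': [399.2, 154.8, 93.1, 82.3], 'p': 0.56}, {'rect': [260.0, 91.5, 51.4, 52.9], 'p': 0.38}]
up_camera [{'pixel': [382.7, 154.7], 'p': 0.89}] [{'rect': [400.1, 158.7, 93.4, 79.3], 'p': 0.9}]
```

View pics/w1.png

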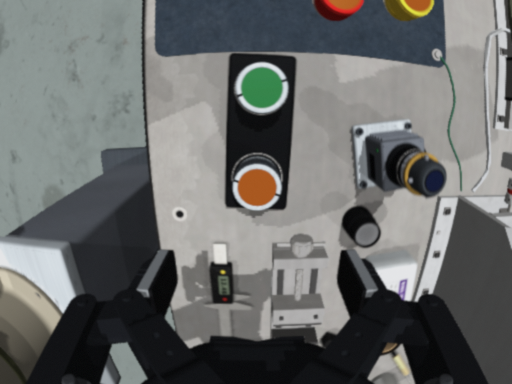

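```bash
cat > m.py <<'E'
import cv2,sys
from h import *
def blobs(bgr,ci,mina=80):
    hsv=cv2.cvtColor(bgr,cv2.COLOR_BGR2HSV)
    for nm,lo,hi,z in [("amber",(5,120,100),(18,255,255),48),("green",(55,100,60),(80,255,255),48),("lens",(105,60,20),(130,255,160),110)]:
        m=cv2.inRange(hsv,lo,hi);k,l,st,ce=cv2.connectedComponentsWithStats(m)
        for i in range(1,k):
            if st[i,4]>mina: print(nm,st[i],ce[i].round(1),atz(ci,ce[i],z,True).round(1))
E
python3 - <<'E'
from m import *
blobs(cv2.imread("pics/w1.png"),cams.camera_info("wrist"))
E
```

```text
amber [328   0  33  10 240] [345.    3.6] [506.3 436.7  48. ]
amber [405   0  25  11 208] [418.3   4.1] [581.3 449.6  48. ]
amber [ 238  170   38   36 1069] [256.6 187. ] [428.8 267.3  48. ]
green [ 242   68   40   39 1239] [261.5  87.1] [433.  356.6  48. ]
lens [  156     0   289    67 13373] [294.   29.2] [453.2 394.2 110. ]
lens [425 170  19  23 331] [434.  180.7] [567.3 292.7 110. ]
```

play_rows(
  steps=[
    [[0,-0.0012,0.03],[0,0,0]],
    [[0,0,0.035],[0,0,0]],
    [[0,0,0.035],[0,0,0]],
    [[0,0,0.035],[0,0,0]],
    [[0,0,0.025],[0,0,0]],
    [[0,0,0.0185],[0,0,0]],
    [[0,0,0.01],[0,0,0]],
    [[0,0,0.009],[0,0,0]],
    [[0,0,0],[0,0,0]],
    [[0,0,0],[0,0,0]],
  ],
)

```text
time_s: 5.05
eef_pos: [428.9, 266.8, 16.1]
ee_rot: [-0.0, 1.0, -0.0, 0.0]
force: [-0.5, -0.9, 0.8]
grip_width: 1.005
```

```bash
python3 - <<'E'
from m import *
s=ctrl.sense();print(s['eef_pos'],s['ee_rot'],s['force'])
for n in ["wrist","scene"]:
    ci=cams.camera_info(n);im=cams.capture(n)[:,:,::-1].copy()
    if n=="wrist": blobs(im,ci)
    else: im=cv2.resize(im[120:320,150:400],None,fx=3,fy=3)
    cv2.imwrite(f"pics/{n}2.png",im)
E
```

```text
[428.9160593  266.82225442  16.1290004 ] [-1.09423472e-04  9.99999847e-01 -4.07028838e-04  3.59205629e-04] [-0.46510336 -0.88565365  0.81348823]
amber [ 218  255   77   61 3606] [255.8 285.1] [429.  268.5  48. ]
green [ 219   33   96   93 6984] [266.3  79.3] [433.  356.3  48. ]
lens [  78    0  434   56 9967] [328.2  14. ] [441.1 364.4 110. ]
```

View pics/wrist2.png

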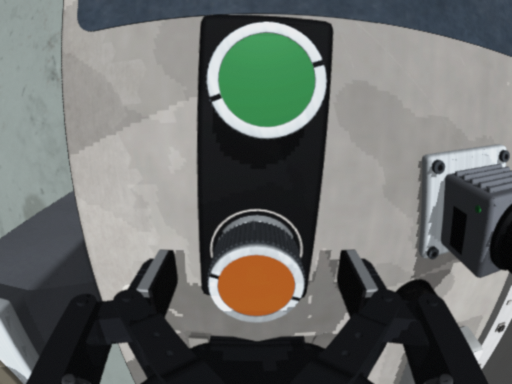

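View pics/scene2.png

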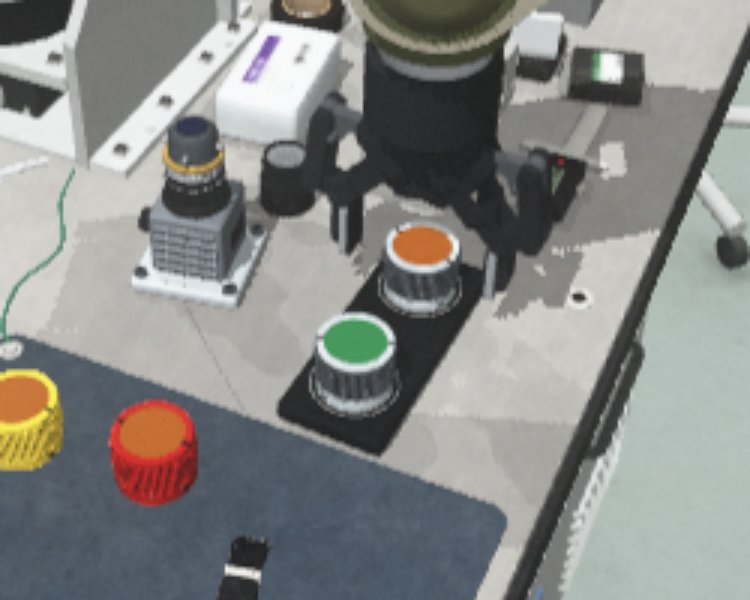

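play_rows(
  steps=[
    [[0,-0.0008,0.0027],[0,0,0]],
    [[0,0,0],[0,0,0]],
    [[0,0,0],[0,0,0]],
    [[0,0,0],[0,0,0]],
    [[0,0,0],[0,0,0]],
    [[0,0,0],[0,0,0]],
    [[0,0,0],[0,0,0]],
    [[0,0,0],[0,0,0]],
    [[0,0,0],[0,0,0]],
    [[0,0,0],[0,0,0]],
  ],
  grip=1,
  squeeze=50,
)

```text
time_s: 6.15
eef_pos: [428.7, 267.4, 14.0]
ee_rot: [-0.0, 1.0, -0.0, 0.0]
force: [-0.8, -0.5, 6.2]
grip_width: 0.531
```

```bash
python3 - <<'E'
from m import *
s=ctrl.sense();print(s['eef_pos'],s['ee_rot'],s['force'],s['grip_width'])
for n in ["wrist","scene"]:
    ci=cams.camera_info(n);im=cams.capture(n)[:,:,::-1].copy()
    if n=="wrist": blobs(im,ci)
    else: im=cv2.resize(im[120:320,150:400],None,fx=3,fy=3)
    cv2.imwrite(f"pics/{n}3.png",im)
E
```

```text
[428.71337642 267.40113923  13.98633845] [-6.01739320e-05  9.99999900e-01 -4.27208256e-04  1.21427426e-04] [-0.76416721 -0.45118007  6.21591519] 0.5313000666012938
amber [ 219  259   77   60 3659] [256.9 288.7] [429.3 268.6  48. ]
green [ 219   33   97   95 7258] [267.   80.5] [433.  356.3  48. ]
lens [  77    0  435   56 9989] [326.8  14. ] [440.2 364.3 110. ]
```

View pics/wrist3.png

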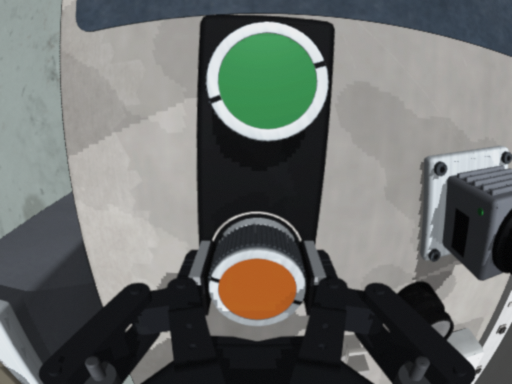

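View pics/scene3.png

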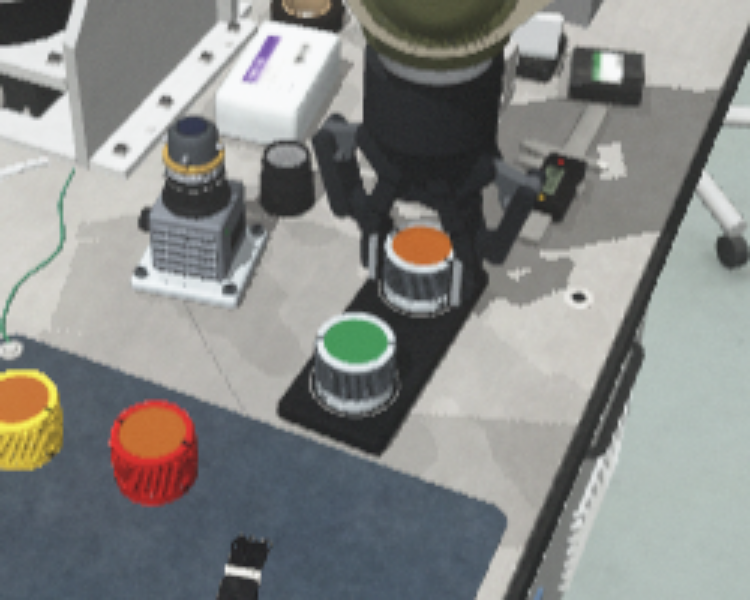

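play_rows(
  steps=[
    [[0,0,-0.01],[0,0,0]],
    [[0,0,-0.035],[0,0,0]],
    [[0,0,-0.045],[0,0,0]],
    [[0,0,-0.045],[0,0,0]],
    [[0,0,-0.035],[0,0,0]],
    [[0,0,-0.01],[0,0,0]],
    [[0.025,0.01,0],[0,0,0]],
    [[0.04,0.017,0],[0,0,0]],
    [[0.045,0.02,0],[0,0,0]],
    [[0.04,0.017,0],[0,0,0]],
    [[0.025,0.01,0],[0,0,0]],
    [[0.01,0.005,0],[0,0,0]],
    [[0,0,0],[0,0,0]],
    [[0,0,0],[0,0,0]],
    [[0,0,0],[0,0,0]],
  ],
)

```text
time_s: 7.75
eef_pos: [566.5, 208.6, 148.7]
ee_rot: [-0.0, 1.0, 0.0, -0.0]
force: [0.5, -0.5, -0.2]
grip_width: 0.531
```

```bash
python3 - <<'E'
from m import *
s=ctrl.sense();print(s['eef_pos'],s['ee_rot'],s['force'],s['grip_width'])
for n in ["wrist","scene","top"]:
    ci=cams.camera_info(n);im=cams.capture(n)[:,:,::-1].copy()
    cv2.imwrite(f"pics/{n}4.png",im)
    if n=="wrist": 
        print(ci)
        for z in (98,110): print(proj(ci,(568,291.5,z),True))
        blobs(im,ci)
        p=proj(ci,(568,291.5,105),True).astype(int); im=cv2.resize(im[max(p[1]-45,0):p[1]+45,p[0]-60:p[0]+60],None,fx=6,fy=6,interpolation=cv2.INTER_CUBIC); print(p)
    cv2.imwrite(f"pics/{n}4z.png",im)
E
```

```text
[566.4753943  208.58687424 148.67990186] [-1.27313781e-06  9.99999980e-01  1.89228972e-05 -1.96818249e-04] [ 0.4964248  -0.52380681 -0.24051333] 0.5314925345185995
{'fx': 297.3186396354542, 'fy': 297.3186396354542, 'cx': 256.87683822289716, 'cy': 193.52078037008948, 'xyz': array([567.19322074, 291.92544962, 290.8853828 ]), 'attitude': array([ 9.86485420e-01, -1.63847498e-01,  7.06534518e-04, -1.20885376e-04])}
[258.55311193  96.30577049]
[258.63709096  96.34934107]
amber [ 219  259   77   60 3664] [256.9 288.6] [566.8 107.7  48. ]
green [ 88  16  33  36 934] [104.2  33.5] [433.9 356.2  48. ]
lens [  47    0  104   24 1206] [81.6  7.4] [448.8 362.8 110. ]
lens [485   0  27  37 586] [501.7  12.8] [756.1 377.6 110. ]
lens [244  80  30  30 702] [258.3  94.3] [567.8 292.8 110. ]
[258  96]
```

View pics/wrist4.png

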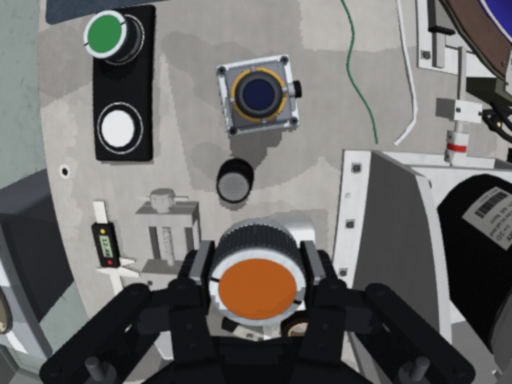

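View pics/wrist4z.png

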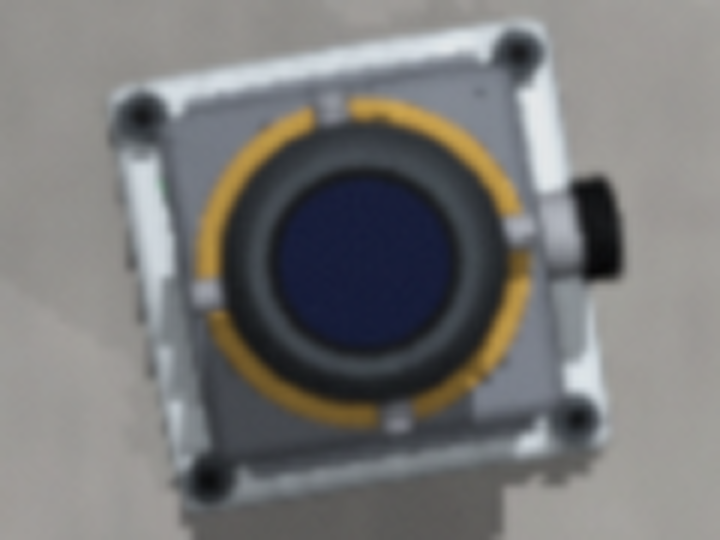

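View pics/scene4.png

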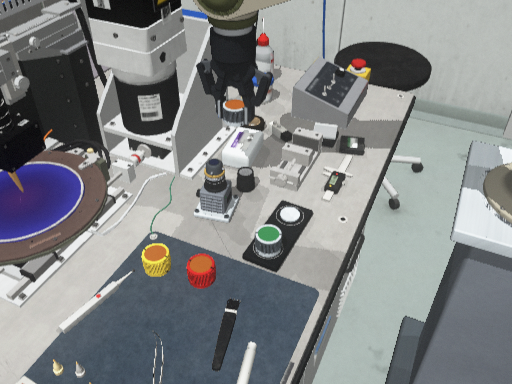

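```bash
python3 - <<'E'
from m import *
ci=cams.camera_info("wrist")
print(atz(ci,(258.7,94.7),98,True),atz(ci,(258.3,94.3),110,True))
for px,z in [((331,107),98),((520,230),98),((398,418),98),((207,292),98)]: print(atz(ci,(198+px[0]/6,51+px[1]/6),z,True))
print("cell",[atz(ci,(256.9,288.6),z,True) for z in (180.7,182.7)])
im=cv2.imread("pics/wrist4.png")[240:340,195:315]
cv2.imwrite("pics/w4c.png",cv2.resize(im,None,fx=6,fy=6,interpolation=cv2.INTER_CUBIC))
im=cv2.imread("pics/top4.png")[100:260,180:340]
cv2.imwrite("pics/t4c.png",cv2.resize(im,None,fx=3.7,fy=3.7,interpolation=cv2.INTER_CUBIC))
E
```

```text
[568.56512045 292.3471786   98.        ] [568.26318516 292.55215043 110.        ]
[565.0658317  309.19806926  98.        ]
[585.13621138 296.01291315  98.        ]
[572.20252673 275.45310289  98.        ]
[551.79678892 289.26697779  98.        ]
cell [array([567.41834101, 208.00195547, 180.7       ]), array([567.42080333, 209.51905874, 182.7       ])]
```

View pics/w4c.png

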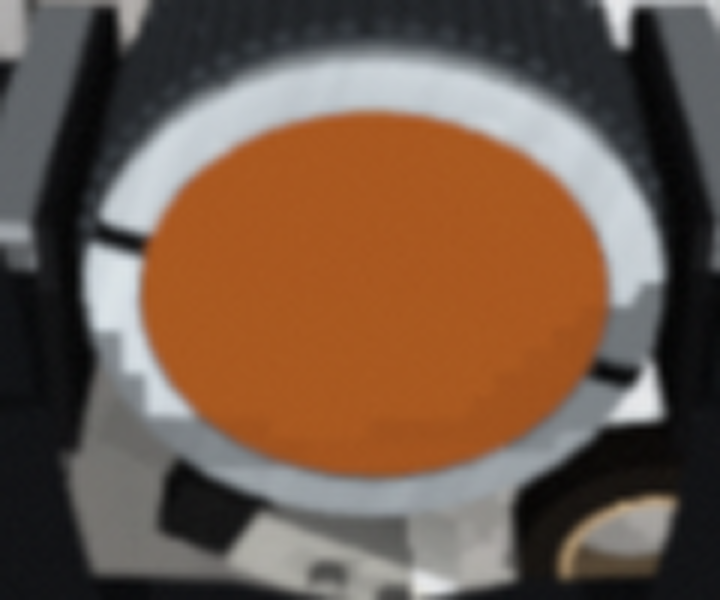

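play_rows(
  steps=[
    [[0.0016,-0.015,0],[0,0,0]],
    [[0,-0.027,0],[0,0,0]],
    [[0,-0.028,0],[0,0,0]],
    [[0,-0.027,0],[0,0,0]],
    [[0,-0.015,0],[0,0,0]],
    [[0,0,0.01],[0,0,-0.111]],
    [[0,0,0.01],[0,0,-0.111]],
    [[0,0,0.01],[0,0,-0.111]],
    [[0,0,0.008],[0,0,-0.111]],
    [[0,0,0],[0,0,0]],
    [[0,0,0],[0,0,0]],
    [[0,0,0],[0,0,0]],
    [[0,0,0],[0,0,0]],
  ],
)

```text
time_s: 9.2
eef_pos: [568.7, 292.0, 120.6]
ee_rot: [-0.0, 0.985, 0.173, 0.0]
force: [0.7, -0.3, -1.1]
grip_width: 0.524
```

```bash
python3 - <<'E'
from m import *
s=ctrl.sense();print(s['eef_pos'],s['ee_rot'],s['force'],s['grip_width'])
for n in ["wrist","scene","top"]:
    ci=cams.camera_info(n);im=cams.capture(n)[:,:,::-1].copy()
    cv2.imwrite(f"pics/{n}5.png",im)
    if n=="scene": im=cv2.resize(im[110:260,130:300],None,fx=4,fy=4,interpolation=cv2.INTER_CUBIC)
    cv2.imwrite(f"pics/{n}5z.png",im)
E
```

```text
[568.74794186 292.04236199 120.55704815] [-3.99717552e-05  9.85004998e-01  1.72525506e-01  3.20035236e-04] [ 0.70916135 -0.25463887 -1.097507  ] 0.5242888364916798
```

View pics/wrist5z.png

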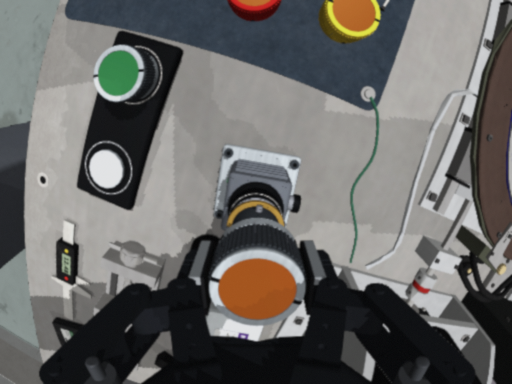

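View pics/scene5z.png

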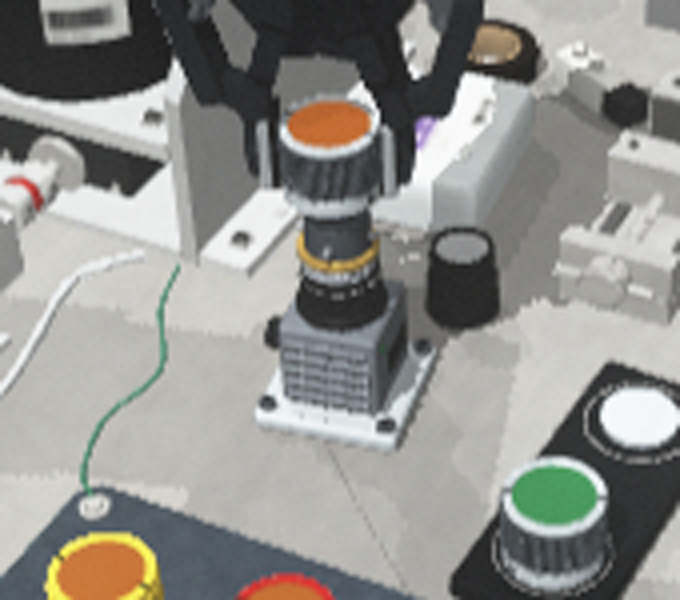

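```bash
python3 - <<'E'
from m import *
ci=cams.camera_info("scene")
a=proj(ci,(568,292,100));print(a,proj(ci,(578,292,100))-a,proj(ci,(568,302,100))-a,proj(ci,(568,292,110))-a)
im=cv2.imread("pics/scene5.png");c=im[130:190,190:240]
cv2.imwrite("pics/s5zz.png",cv2.resize(c,None,fx=10,fy=10,interpolation=cv2.INTER_CUBIC))
im=cv2.imread("pics/scene0.png");c=im[130:190,190:240]
cv2.imwrite("pics/s0zz.png",cv2.resize(c,None,fx=10,fy=10,interpolation=cv2.INTER_CUBIC))
for f in ("pics/scene5.png",):
    hsv=cv2.cvtColor(cv2.imread(f),cv2.COLOR_BGR2HSV);m=cv2.inRange(hsv,(5,120,100),(18,255,255))
    k,l,st,ce=cv2.connectedComponentsWithStats(m)
    for i in range(1,k):
        if st[i,4]>80: print(st[i],ce[i],atz(ci,ce[i],120.3+34))
E
```

```text
[213.70046916 165.64920538] [-4.91510837 -1.44808944] [-2.70443384  3.11471872] [-0.27156959 -4.48230839]
[202 136  20  11 172] [211.68604651 140.60465116] [568.58953886 292.66711912 154.3       ]
[144 246  22  15 258] [154.85658915 252.80232558] [511.92650156 549.98621069 154.3       ]
[189 255  23  18 310] [200.28709677 263.68064516] [449.0916684  540.95405479 154.3       ]
```

View pics/s5zz.png

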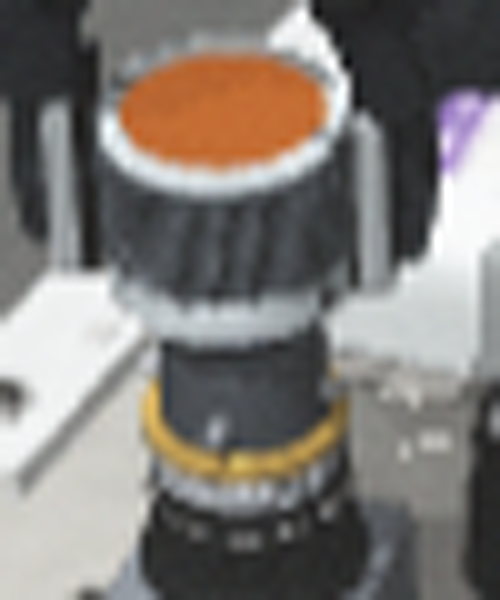

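View pics/s0zz.png

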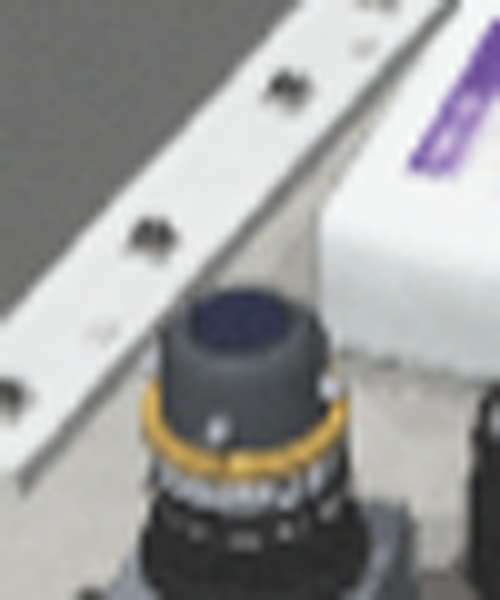

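play_rows(
  steps=[
    [[-0.001,-0.0011,0],[0,0,0]],
    [[0,0,0.008],[0,0,0]],
    [[0,0,0.008],[0,0,0]],
    [[0,0,0.005],[0,0,0]],
    [[0,0,0],[0,0,0]],
    [[0,0,0],[0,0,0]],
    [[0,0,0],[0,0,0]],
  ],
  squeeze=60,
)

```text
time_s: 10.05
eef_pos: [567.8, 292.5, 104.6]
ee_rot: [-0.0, 0.985, 0.173, 0.0]
force: [0.1, -0.9, -1.7]
grip_width: 0.532
```

```bash
cat > st.py <<'E'
from h import *
s=ctrl.sense();r=rot(s['ee_rot']).as_matrix();print(s['eef_pos'].round(2),'F',s['force'].round(2),'T',s['wrist_torque'].round(3),'psi',np.degrees(np.arctan2(r[1,0],r[0,0])).round(2),'g',round(s['grip_width'],3),'t',s['time_s'])
E
python3 st.py; python3 st.py
```

```text
[567.76 292.53 104.63] F [ 0.13 -0.92 -1.71] T [ 0.051 -0.056 -0.017] psi 19.93 g 0.532 t 10.05
[567.76 292.53 104.63] F [ 0.13 -0.92 -1.71] T [ 0.051 -0.056 -0.017] psi 19.93 g 0.532 t 10.05
```

play_rows(
  steps=[
    [[0,0,0.002],[0,0,0]],
    [[0,0,0.002],[0,0,0]],
    [[0,0,0.002],[0,0,0]],
    [[0,0,0],[0,0,0]],
  ],
)

```text
time_s: 10.45
eef_pos: [567.5, 292.4, 99.6]
ee_rot: [0.0, 0.985, 0.173, -0.0]
force: [0.5, 0.7, -0.2]
grip_width: 0.529
```

play_rows(
  steps=[
    [[0,0,0.002],[0,0,0]],
    [[0,0,0.001],[0,0,0]],
    [[0,0,0],[0,0,0]],
  ],
)

```text
time_s: 10.75
eef_pos: [567.6, 292.5, 97.5]
ee_rot: [0.0, 0.985, 0.173, -0.0]
force: [-0.8, 0.1, -0.1]
grip_width: 0.531
```

```bash
python3 st.py
```

```text
[567.58 292.46  97.49] F [-0.85  0.09 -0.08] T [-0.026  0.023  0.046] psi 19.93 g 0.531 t 10.75
```

play_rows(
  steps=[
    [[0,0,0.002],[0,0,0]],
    [[0,0,0.0015],[0,0,0]],
    [[0,0,0.001],[0,0,0]],
    [[0,0,0],[0,0,0]],
  ],
)

```text
time_s: 11.15
eef_pos: [567.6, 292.4, 94.1]
ee_rot: [0.0, 0.985, 0.173, -0.0]
force: [-0.4, 0.1, -1.2]
grip_width: 0.525
```

```bash
python3 st.py
```

```text
[567.62 292.43  94.14] F [-0.41  0.15 -1.21] T [ 0.024 -0.005 -0.006] psi 19.93 g 0.525 t 11.15
```

play_rows(
  steps=[
    [[0,0,0.0007],[0,0,0]],
    [[0,0,0.0006],[0,0,0]],
    [[0,0,0],[0,0,0]],
  ],
)

```text
time_s: 11.45
eef_pos: [567.7, 292.5, 93.7]
ee_rot: [-0.0, 0.985, 0.173, 0.0]
force: [-1.6, -1.1, 3.2]
grip_width: 0.531
```

```bash
python3 st.py
```

```text
[567.74 292.51  93.66] F [-1.57 -1.09  3.16] T [-0.004  0.18  -0.028] psi 19.93 g 0.531 t 11.45
```

play_rows(
  steps=[
    [[0,0,0.0003],[0,0,-0.045]],
    [[0,0,0],[0,0,-0.045]],
    [[0,0,0],[0,0,-0.045]],
    [[0,0,0],[0,0,0]],
  ],
)

```text
time_s: 11.85
eef_pos: [567.6, 292.5, 93.0]
ee_rot: [-0.0, 0.974, 0.225, 0.0]
force: [-0.8, -0.3, 0.0]
grip_width: 0.532
```

```bash
python3 st.py
```

```text
[567.63 292.53  93.03] F [-0.83 -0.28  0.03] T [ 0.034 -0.015 -0.029] psi 26.02 g 0.532 t 11.85
```

play_rows(
  steps=[
    [[0,0,0],[0,0,-0.045]],
    [[0,0,0],[0,0,-0.03]],
    [[0,0,0],[0,0,0]],
  ],
)

```text
time_s: 12.15
eef_pos: [567.6, 292.4, 92.9]
ee_rot: [0.0, 0.967, 0.253, -0.0]
force: [0.2, 0.1, -1.1]
grip_width: 0.532
```

```bash
python3 st.py
```

```text
[567.55 292.45  92.9 ] F [ 0.18  0.09 -1.11] T [-0.008  0.016 -0.076] psi 29.37 g 0.532 t 12.15
```

play_rows(
  steps=[
    [[0,0,0.0013],[0,0,0]],
    [[0,0,0.0013],[0,0,0]],
    [[0,0,0.0013],[0,0,0]],
    [[0,0,0],[0,0,0]],
  ],
)

```text
time_s: 12.55
eef_pos: [567.5, 292.5, 89.9]
ee_rot: [-0.0, 0.967, 0.253, -0.0]
force: [-0.6, -0.1, -1.0]
grip_width: 0.528
```

```bash
python3 st.py
```

```text
[567.5  292.52  89.9 ] F [-0.61 -0.14 -1.04] T [ 0.129  0.035 -0.029] psi 29.37 g 0.528 t 12.55
```

play_rows(
  steps=[
    [[0,0,0.0017],[0,0,0]],
    [[0,0,0.0017],[0,0,0]],
    [[0,0,0.001],[0,0,0]],
    [[0,0,0],[0,0,0]],
    [[0,0,0],[0,0,0]],
  ],
)

```text
time_s: 13.05
eef_pos: [567.5, 292.5, 86.7]
ee_rot: [-0.0, 0.967, 0.254, -0.0]
force: [-0.1, 2.0, -1.4]
grip_width: 0.527
```

```bash
python3 st.py
```

```text
[567.53 292.52  86.69] F [-0.11  2.03 -1.44] T [ 0.223  0.11  -0.009] psi 29.38 g 0.527 t 13.05
```

play_rows(
  steps=[
    [[0,0,0.0013],[0,0,0]],
    [[0,0,0.0013],[0,0,0]],
    [[0,0,0],[0,0,0]],
  ],
)

```text
time_s: 13.35
eef_pos: [567.6, 292.6, 85.5]
ee_rot: [-0.0, 0.967, 0.254, 0.0]
force: [-3.7, 0.1, 5.2]
grip_width: 0.534
```

```bash
python3 st.py
```

```text
[567.64 292.57  85.47] F [-3.73  0.12  5.17] T [0.165 0.592 0.019] psi 29.39 g 0.534 t 13.35
```

play_rows(
  steps=[
    [[0,0,0.0013],[0,0,0]],
    [[0,0,0.0013],[0,0,0]],
    [[0,0,0.0007],[0,0,0]],
    [[0,0,0],[0,0,0]],
  ],
)

```text
time_s: 13.75
eef_pos: [567.7, 292.6, 83.4]
ee_rot: [-0.0, 0.967, 0.254, 0.0]
force: [-4.5, -0.6, 7.2]
grip_width: 0.526
```

```bash
python3 st.py
```

```text
[567.68 292.56  83.37] F [-4.53 -0.6   7.16] T [0.055 0.809 0.017] psi 29.39 g 0.526 t 13.75
```

play_rows(
  steps=[
    [[-0.0005,-0.0003,0.0011],[0,0,0]],
    [[0,0,0.0009],[0,0,0]],
    [[0,0,0],[0,0,0]],
    [[0,0,0],[0,0,0]],
  ],
)

```text
time_s: 14.15
eef_pos: [567.6, 292.6, 82.3]
ee_rot: [0.0, 0.967, 0.254, 0.001]
force: [-3.7, -0.1, 9.3]
grip_width: 0.531
```

```bash
python3 st.py
```

```text
[567.65 292.56  82.27] F [-3.69 -0.09  9.26] T [0.036 0.598 0.068] psi 29.38 g 0.531 t 14.15
```

play_rows(
  steps=[
    [[0,0,0.0008],[0,0,0]],
    [[0,0,0.0006],[0,0,0]],
    [[0,0,0],[0,0,0]],
    [[0,0,0],[0,0,0]],
    [[0,0,0],[0,0,0]],
  ],
)

```text
time_s: 14.65
eef_pos: [567.7, 292.6, 82.0]
ee_rot: [0.0, 0.967, 0.254, 0.001]
force: [-5.5, -1.7, 12.9]
grip_width: 0.534
```

```bash
python3 st.py; python3 - <<'E'
from m import *
for n in ["wrist","scene"]:
    ci=cams.camera_info(n);im=cams.capture(n)[:,:,::-1].copy()
    if n=="scene": im=cv2.resize(im[130:270,180:300],None,fx=4,fy=4,interpolation=cv2.INTER_CUBIC)
    cv2.imwrite(f"pics/{n}6.png",im)
E
```

```text
[567.68 292.58  81.96] F [-5.48 -1.7  12.93] T [-0.169  0.987  0.009] psi 29.39 g 0.534 t 14.65
```

View pics/scene6.png

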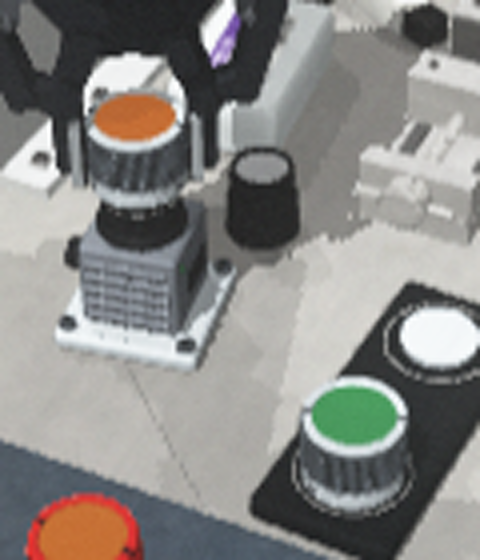

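View pics/wrist6.png

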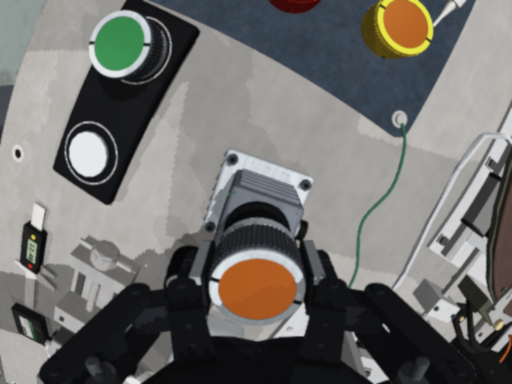

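play_rows(
  steps=[
    [[0,0,0.0008],[0,0,0]],
    [[0,0,0],[0,0,0]],
    [[0,0,0],[0,0,0]],
    [[0,0,0],[0,0,0]],
    [[0,0,0],[0,0,0]],
  ],
)

```text
time_s: 15.25
eef_pos: [567.7, 292.6, 81.9]
ee_rot: [0.0, 0.967, 0.254, 0.001]
force: [-8.0, -2.2, 16.7]
grip_width: 0.53
```

```bash
python3 st.py
```

```text
[567.71 292.61  81.92] F [-8.03 -2.2  16.75] T [-0.288  1.317 -0.006] psi 29.39 g 0.53 t 15.25
```

```bash
python3 -c "
from rig import ctrl
print(ctrl.finish_job())"; python3 st.py
```

```text
the job is handed in; nothing more can be done
None
the job is handed in; nothing more can be done
```

The amber cell is on the spigot, keyed over the pins and pushed fully home, and the gripper is still holding it there. I handed the job in at about 15 s.

- **Fitting:** I lowered the cell until it touched the pins at about 94 mm with about 4 N. I then turned it about 6–9° with that light touch until the contact force dropped to zero, and lowered it in small steps.
- **Home against the stop:** The spring met the cell at about 86 mm. At the end the tool height stayed at 81.9–82.0 mm while the push rose from 9 to 17 N, which means it is on the hard stop. The grip is set to 60 N, and the opening matches the cell's diameter.
- **Rest of the scene:** In the last pictures the green cell stood on its boss, and the loupe, vise and camera had not visibly moved. The caliper and wipe pack were only partly in view, but the arm stayed well clear of them.
- **Side load:** At the end there was a side force of about 8 N and a moment of about 1.3 N m. These come from a small sideways offset between the gripper and the spigot, and they grew with the push. The measured tool position stayed within about 0.3 mm throughout.
- **Camera disagreement:** The top camera read about 2.5 mm lower in y than the wrist and scene cameras. I relied on the wrist and scene cameras.

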